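Pack and lock the pastry-ring wash cassette

ROBOT

A 6-joint arm with a two-finger parallel gripper is mounted at the origin on the work surface. World frame = base frame: x ahead of the robot, y to its left, z up, the work surface at z = 0. Lengths are in m, angles in rad, forces in N, time in s.
With the tool pointing down it reaches from about 0.375 to 0.9 m from the base axis. Payload 3.1 kg.
Tool frame: the origin (TCP) lies between the finger pads, 19 mm behind the fingertips; this is the grasp point; z points along the fingers, y is the line along which they close (so a half turn about z gives the same grasp; the last joint's range is limited). The gripper opens to 85 mm and grips with 20 to 120 N. Pads are 22 mm wide; open, the fingers measure 114 mm over their backs; the gripper's body (76 mm by 85 mm) begins 54 mm behind the grasp point. The pads swing forward as they close: fully open they stand 13 mm farther back than shut.
Start: joints at [-0.178, 0.527, 1.433, -0, 1.181, -0.178], TCP at [0.625, 0, 0.25] pointing down, gripper open.
Joint ranges: [-3.08, 3.08], [-0.75, 2.2], [0.22, 2.44], [-1.43, 4.57], [0, 2.65], [-2.85, 2.85]. Speed limits (rad/s): [2.79, 2.79, 3.14, 3.14, 3.14, 3.14].

INTERFACE

Orientations are given as a unit quaternion [x, y, z, w].
In Python, from station import manip gives the robot as it stands.
- The arm moves only by the tool drive_tool, never from a script. Its argument "motion" is a list that holds one entry, the list of rows, each a list of 5 numbers: the finger opening in mm, from 0 to 85.4, then the shift along the tool's x, y, z in units of 30 mm (1.0 is 30 mm), then the turn about the tool's z in units of 8 degrees (1.0 is 8 degrees). In form: [[[fingers, x, y, z, yaw], ...]]. A call has 1 to 10 rows; each row is the pose to reach, as a shift and turn from the pose commanded when the call began, along the tool's axes at that moment; what a row does not reach only later rows make up. A row lasts 1/10 s, in which the tool goes at most 50 mm and 8.59 degrees, less where a joint would pass 70% of its speed; a pose out of reach is approached as far as the arm can. A call with a gripper value outside its range is refused whole. The fingers move at their own pace and stop on an object; "squeeze" is the grip in N (left out, the last holds). Time passes only in rows, so rows that repeat a pose let the fingers close. It gives the time, the measured TCP pose, the force, the opening and the grip force at its end, in the units of the state.
- manip.sense(): the state, without advancing time (a new reading comes with each control period).
- manip.snapshot(name): name is "scene" or "side" or "wrist"; returns the picture (400x640x3 uint8, red, green, blue); there is no depth.
- manip.camera_model(name): a dict with "fov_y" (degrees; the focal length in pixels is half the picture's height over the tangent of half this angle, whatever the lens; pixels are square), "cx", "cy" (the principal point, pixels), "origin" and "orientation" of the camera in the world. Camera axes: x right, y up, looking along -z (the intrinsics and any distortion apply to the point x, -y, -z); pixel columns grow to the right and rows downward; lengths in m; the calibration is good to about 2 mm. The wrist camera is an equidistant fisheye: a pixel r from the principal point sees the ray r / f radians off the axis. A picture is of the moment at which its call begins: read the wrist's pose just before it. camera_model takes no time and is no camera call; for the wrist camera it gives the pose at the moment of the call.
- manip.sign_off(): hands the job in; it is judged then, once.
The state is a dict: "t": time; "q": joint angles; "qd": joint speeds; "tau": joint torques, N m; "tcp_pos": TCP position; "tool_rot": TCP orientation; "force": force on the tool from outside, world axes, zero at the start; "ft_torque": the same for the moment, N m; "finger_gap": opening from 0.0 (shut) to 1.0 (fully open); "gripper_force": force on a finger pad.
Only numpy, scipy, OpenCV 4.12 (cv2) and the standard library are available. Lean on these libraries where they do the work, as an engineer would, in place of code of your own. Each camera call takes 0.05 s, during which the arm holds its last target. There are 200 camera calls.

TASK

Lay all the steel pastry rings on the bench in the wash cassette, then close it: hook one long edge of the lid under the cassette's lip with the lid tilted, and level it down until it lies fully home on its ledges. Then turn the black wing knob clockwise, swinging its tongue over the lid, until the clutch slips and clicks, and stop there: one click is enough, four are too many. Leave the other things on the bench where they are.

Things in the scene. Friction and masses are not known exactly. Their poses are not given: they have to be found in the camera images.
- cassette: Open stainless wash cassette fixed to the bench, 162 (x) by 224 (y) mm, walls 6 mm thick, 42.5 mm high; inner space 150 by 212 mm. Origin: centre of its underside, on the bench, z up. x points from the lip side to the lock side. The lock pillar stands outside the +x wall, axis at x = +120 mm, y = 0. The lid lies on two ledges inside the y walls.
- cassette_floor (a point): Centre of the cassette's inner floor, 4 mm above the bench; axes as the cassette's. Floor is clear but for the ledges overhead along the y walls (see lid_seat) and the lip.
- lip_edge (a point): Middle of the inner lower edge of the lip, a flat bar on the cassette's -x wall, 150 mm long in y, reaching 12 mm inward. Its underside (this point) is 44 mm and its top 50 mm above the bench, 63 mm from the cassette's centre; below it the space is open to the floor. Axes as the cassette's.
- lid_seat (a point): Where the lid's origin lies when home, lid axes along the cassette's (either way round): on the cassette's axis, 36 mm up, the lid's top about flush with the walls. Play 3 mm each way. It rests on two ledges, 10 mm wide, top at 36 mm, 6 mm thick, along the y walls from x = -35 to +75 mm; nothing supports the edge under the lip.
- lid: Lid: clear plastic plate 144 (x) by 206 (y) by 6 mm, steel edging, 0.28 kg, alike both ways round. Origin: centre of its underside. It is longer than the opening beside the lip: one long (206 mm) edge goes under the lip with that edge tilted down some 10 to 20 degrees, then it is levelled. At first flat on the bench, long side roughly along world x.
- lid_handle (a point): On the lid's aluminium grip bar (upright, mid-lid, 14 mm thick in the lid's x, 70 mm long in its y, from 6 to 40 mm above the lid's underside), a good height for the TCP: 28 mm above the underside; axes as the lid's.
- tongue_arm (a joint): Angle of the lock's steel tongue, a flat arm 60 mm long from the pillar's axis, 14 mm wide, 43.5 to 49.5 mm above the bench. Grows as the knob turns clockwise seen from above; starts at 0 to 0.5, clear of the lid, and stops hard at 2.2, pointing to the cassette's -x over the lid's edge. Turning takes 0.18 N m; stays where left.
- tongue_tip (a point): On the tongue, 55 mm from the pillar's axis, mid-thickness.
- clutch_cap (a joint): Slip of the knob against the tongue (rad, clockwise positive, 0 at the start). While the tongue is free the knob carries it and this stays below 0.1. With the tongue at its stop the clutch slips at about 0.3 N m peak, one click every 0.524 (30 degrees): the torque peaks, drops to nothing, rises again.
- knob_grip (a point): On the axis of the black wing knob atop the lock pillar, 78 mm above the bench, the height for the TCP. The wing is a bar 44 mm along this point's x and 14 mm thick in y, its top 88 mm and its foot 56 mm above the bench (a disc 40 mm wide below). The point turns with the knob.
- ring1: Steel pastry ring lying flat on the bench: outer diameter 40 mm, wall 3 mm, 24 mm high, 50 g. Origin: centre of its underside, z along its axis. May be absent.
- ring2: Steel pastry ring lying flat on the bench: outer diameter 44 mm, wall 3 mm, 24 mm high, 50 g. Origin: centre of its underside, z along its axis. May be absent.
- ring3: Steel pastry ring lying flat on the bench: outer diameter 47 mm, wall 3 mm, 24 mm high, 50 g. Origin: centre of its underside, z along its axis. May be absent.
- ring4: Steel pastry ring lying flat on the bench: outer diameter 50 mm, wall 3 mm, 24 mm high, 50 g. Origin: centre of its underside, z along its axis. May be absent.
- film_roll: Bystander, not to be disturbed: roll of film 300 mm long, 48 mm thick, lying along its y. Origin: centre of its underside.
- palette_knife: Bystander, not to be disturbed: palette knife lying flat along its x. Origin: centre of its underside.
- sprinkle_jar: Bystander, not to be disturbed: small jar 38 mm wide, 60 high. Origin: centre of its underside.
- dip_dish: Bystander, not to be disturbed: small white dish 60 mm wide, 30 high. Origin: centre of its underside.

How it is judged:
On the way, in this order (a step that is already met when the one before it is completed fails the run):
1. all the rings lie in the cassette (x of ring1 in the frame of cassette between -0.07 and 0.07 m and y of ring1 in the frame of cassette between -0.102 and 0.102 m and z of ring1 in the frame of cassette between -0.002 and 0.031 m and x of ring2 in the frame of cassette between -0.07 and 0.07 m and y of ring2 in the frame of cassette between -0.102 and 0.102 m and z of ring2 in the frame of cassette between -0.002 and 0.031 m and x of ring3 in the frame of cassette between -0.07 and 0.07 m and y of ring3 in the frame of cassette between -0.102 and 0.102 m and z of ring3 in the frame of cassette between -0.002 and 0.031 m and x of ring4 in the frame of cassette between -0.07 and 0.07 m and y of ring4 in the frame of cassette between -0.102 and 0.102 m and z of ring4 in the frame of cassette between -0.002 and 0.031 m), for 0.2 s.
2. the lid is home: under the lip and level on its ledges, with the rings inside and the tongue still clear of it (all of step 1 and x of lid in the frame of cassette between -0.006 and 0.006 m and y of lid in the frame of cassette between -0.007 and 0.007 m and z of lid in the frame of cassette between 0.033 and 0.039 m and angle between lid's own z axis and vertical below 0.04 rad and angle between the x axis of lid and the x axis of cassette, either way round below 0.08 rad and value of joint tongue_arm below 1 rad), for 0.2 s.
3. the tongue is at its stop over the lid and the clutch has clicked (value of joint tongue_arm above 2 rad and value of joint clutch_cap above 0.38 rad and x of lid in the frame of cassette between -0.006 and 0.006 m and y of lid in the frame of cassette between -0.007 and 0.007 m and z of lid in the frame of cassette between 0.033 and 0.039 m and angle between lid's own z axis and vertical below 0.04 rad and angle between the x axis of lid and the x axis of cassette, either way round below 0.08 rad), for 0.2 s.
At the end, for the whole second after the job is handed in: All rings inside the cassette; lid level (0.04 rad) on its ledges, within 6 mm (x), 7 mm (y), 3 mm (height) of its seat; tongue within 0.2 rad of its stop over the lid; clutch slipped one click (clutch_cap above 0.38), never near a fourth (2.0); all at rest (all of step 1 and all of step 3 and linear speed of lid below 0.02 m/s and linear speed of each of ring1, ring2, ring3, ring4 below 0.03 m/s); the robot touches nothing.
It fails at once if the clutch is run on to its fourth click (clutch_cap above 2.0) (value of joint clutch_cap above 2 rad).
It fails at once if a bystander is shifted by more than 50 mm (distance of any of film_roll, palette_knife, sprinkle_jar, dip_dish from where it was at the start of the episode above 0.05 m).
Of ring1, ring2, ring3, ring4 only 2 to 4 are there at a start; the rules pass over those that are not, and their reading is None.
At some moment in a run one of ring1, ring2, ring3, ring4, lid may be knocked a few centimetres aside while the robot is not near it.
Once in a run the grip may slacken for a moment while it holds something.
It also fails if it takes over 210 s, if anything falls off the work surface, if the arm or the gripper's body presses on something with over 40 N, if the wrist force passes 120 N, or if a joint passes its speed limit or range.

## Working session

There is one attempt and no reset: what is moved stays moved. The work goes in short steps, Python scripts to look and compute and a tool call to move; the robot and the scene stay as the last step left them, time stands still between calls to the robot, and variables do not carry over. Pictures are saved under pics/ and viewed, at most 14 in all, crops included, and the job is handed in when it is done.

Besides the shell and the picture viewer there is one more tool, called after "Call:" as name([rows], argument=value, ...), one row to a line, values as JSON. drive_tool: Moves the arm, as the interface text tells. Its arguments: {"type":"object","properties":{"motion":{"type":"array","items":{"type":"array","items":{"type":"array","items":{"type":"number"}}}},"squeeze":{"type":"number"}},"required":["motion"]}

```bash
ls; mkdir -p pics; cat > h.py <<'E'
import numpy as np, cv2
from station import manip
from scipy.spatial.transform import Rotation as R
def snap(n):
    s=manip.camera_model(n); im=manip.snapshot(n); return im,s
def K(c): return 200/np.tan(np.radians(c['fov_y'])/2)
def rays(c,uv,fish=False):
    uv=np.atleast_2d(np.array(uv,float)); f=K(c)
    d=(uv-[c['cx'],c['cy']])
    if fish:
        r=np.hypot(*d.T)+1e-9; th=r/f
        v=np.c_[d[:,0]/r*np.sin(th),-d[:,1]/r*np.sin(th),-np.cos(th)]
    else: v=np.c_[d[:,0]/f,-d[:,1]/f,-np.ones(len(d))]
    return np.array(c['origin']),R.from_quat(c['orientation']).apply(v)
def onz(c,uv,z,fish=False):
    o,v=rays(c,uv,fish); return o+v*((z-o[2])/v[:,2])[:,None]
def tri(obs):
    A=np.zeros((3,3));b=np.zeros(3)
    for o,v in obs:
        v=v/np.linalg.norm(v);P=np.eye(3)-np.outer(v,v);A+=P;b+=P@o
    return np.linalg.solve(A,b)
def proj(c,p,fish=False):
    f=K(c);x=R.from_quat(c['orientation']).inv().apply(np.atleast_2d(p)-np.array(c['origin']))
    if fish:
        r=np.hypot(x[:,0],x[:,1])+1e-12;th=np.arctan2(r,-x[:,2]);return np.c_[c['cx']+f*th*x[:,0]/r,c['cy']-f*th*x[:,1]/r]
    return np.c_[c['cx']+f*x[:,0]/-x[:,2],c['cy']-f*x[:,1]/-x[:,2]]
def save(n,im): cv2.imwrite('pics/'+n+'.png',im[...,::-1])
E
python3 - <<'E'
from h import *
for n in ['scene','side','wrist']:
    im,c=snap(n);save(n+'0',im);print(n,c);np.save('pics/'+n+'0.npy',im)
print(manip.sense())
E
```

```text
pics
scene {'fov_y': 54.10799268503608, 'cx': 321.89042187961314, 'cy': 206.87966708073384, 'origin': array([1.19275175, 0.08572705, 0.93880125]), 'orientation': array([0.20317735, 0.24610945, 0.73278109, 0.60098334])}
side {'fov_y': 48.233507032302164, 'cx': 314.16151737692485, 'cy': 209.50906540369894, 'origin': array([0.09623325, 1.03996537, 0.89874452]), 'orientation': array([-0.09316841,  0.45216913,  0.86551783, -0.19427201])}
wrist {'fov_y': 65.70646984690485, 'cx': 320.5260973165519, 'cy': 195.93817971056043, 'origin': array([0.62481196, 0.08332634, 0.37241826]), 'orientation': array([-1.64364483e-01,  4.89217512e-04, -4.71455922e-04,  9.86399440e-01])}
{'t': 0.15, 'q': array([-1.78497673e-01,  5.28291275e-01,  1.43363269e+00, -2.82346576e-05,
        1.18141251e+00, -1.78514804e-01]), 'qd': array([ 0.00064302, -0.00235911, -0.00209705,  0.0001257 ,  0.00038588,
        0.00042913]), 'tau': array([ 1.17890530e-03, -4.42742836e+01, -1.78276026e+01, -2.15643640e-04,
        5.61750654e-03, -9.84718270e-06]), 'tcp_pos': array([6.24464857e-01, 1.20088768e-04, 2.49226789e-01]), 'tool_rot': array([ 7.07096658e-01,  7.07116366e-01, -5.07987835e-04, -7.08759684e-04]), 'force': array([-0.870634  ,  0.20298296, -0.17656099]), 'ft_torque': array([-0.00628147,  0.01260952, -0.00708164]), 'gripper_force': 0.0, 'finger_gap': 0.9991880749693368}
```

View pics/scene0.png

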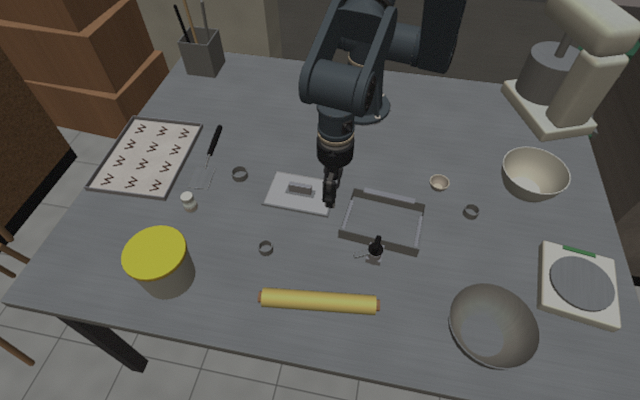

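View pics/side0.png

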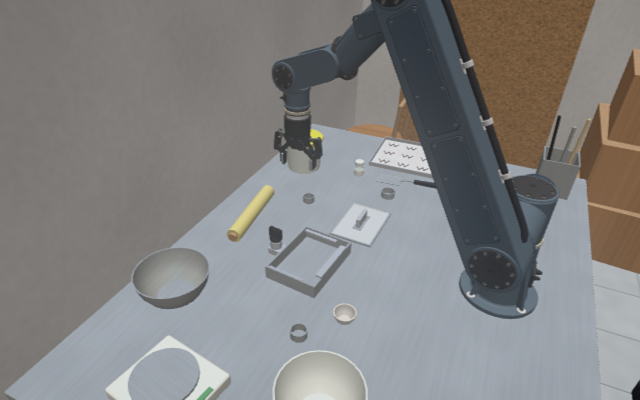

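View pics/wrist0.png

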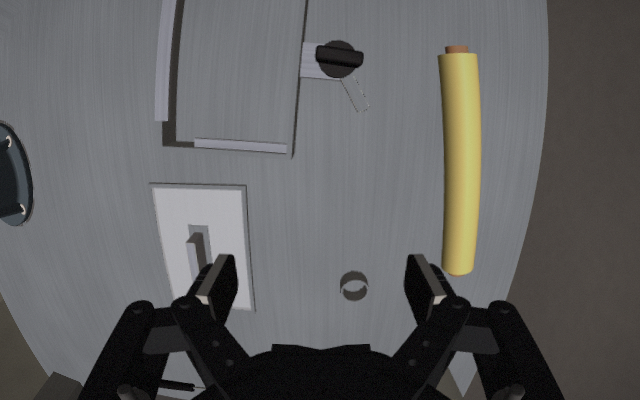

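The scene view shows three rings, at scene pixels (240,173), (266,247) and (471,211). In the side view they are at (388,193), (309,198) and (298,332). The cassette is near scene (383,220) with its knob at (375,250). The lid is at (298,193), and the roll, jar, dish and knife are all visible. The wrist view shows the lip on the left (robot side) and the knob on the +x side.

```bash
python3 - <<'E'
from h import *
cs=manip.camera_model('scene');cd=manip.camera_model('side');cw=manip.camera_model('wrist')
for n,a,b in [('rA',(240,173),(388,193)),('rB',(266,247),(309,198)),('rC',(471,211),(298,332)),('dish',(439,183),(345,314)),('jar',(189,201),(360,168))]:
    o1,v1=rays(cs,a);o2,v2=rays(cd,b)
    print(n,onz(cs,a,.012)[0].round(3),onz(cd,b,.012)[0].round(3),tri([(o1,v1[0]),(o2,v2[0])]).round(3))
for n,a,z in [('knob',(339,57),.088),('lidTL',(151,184),.006),('lidTR',(245,185),.006),('lidBR',(255,310),.006),('handle',(192,242),.04),('casBR',(294,154),.0425),('casBL',(163,146),.0425),('rB',(354,286),.012),('roll',(460,160),.04)]:
    print(n,onz(cw,a,z,True)[0].round(3))
E
```

```text
rA [ 0.42  -0.332  0.012] [ 0.418 -0.329  0.012] [ 0.419 -0.332  0.01 ]
rB [ 0.668 -0.174  0.012] [ 0.664 -0.171  0.012] [ 0.666 -0.175  0.009]
rC [0.43  0.385 0.012] [0.43  0.385 0.012] [0.43  0.385 0.012]
dish [0.338 0.29  0.012] [0.346 0.28  0.012] [0.344 0.288 0.02 ]
jar [ 0.559 -0.446  0.012] [ 0.574 -0.457  0.012] [ 0.567 -0.438  0.024]
knob [0.641 0.117 0.088]
lidTL [ 0.392 -0.025  0.006]
lidTR [ 0.529 -0.028  0.006]
lidBR [ 0.523 -0.228  0.006]
handle [ 0.459 -0.093  0.04 ]
casBR [0.596 0.018 0.042]
casBL [0.439 0.032 0.042]
rB [ 0.672 -0.175  0.012]
roll [0.788 0.014 0.04 ]
```

Rough positions agree between the views, with ring heights of about 10–12 mm. The lid's long side actually lies along world y. I'll move over the cassette for a precise measurement.

Call:
drive_tool([
  [[85,1,-1.75,-0.8,0],[85,2,-3.5,-1.6,0],[85,2,-3.5,-1.6,0],[85,2,-3.5,-1.6,0],[85,2,-3.5,-1.6,0]],
])

```text
t: 0.65
tcp_pos: [0.5201, 0.0602, 0.2985]
tool_rot: [0.707, 0.707, 0.0, 0.001]
force: [0.3, -0.6, -0.6]
finger_gap: 0.996
gripper_force: 0.0
```

```bash
python3 - <<'E'
from h import *
im,c=snap('wrist');save('w1',im);np.save('pics/w1.npy',im);import pickle;pickle.dump(c,open('pics/w1.pkl','wb'))
print(manip.sense()['tcp_pos'])
E
```

```text
[0.52064217 0.05980349 0.29803237]
```

View pics/w1.png

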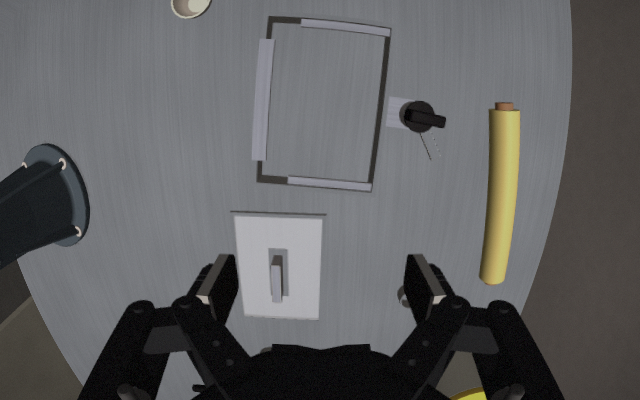

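The cassette is at pixels (255–392, 15–192), with the lip bar along the left at (268,100) and the knob at (420,116). The lid is at (235–325, 212–320) with its handle at (277,280). I'll enlarge the cassette to read the corners precisely.

```bash
python3 - <<'E'
from h import *
im=np.load('pics/w1.npy')[5:205,240:460]
im=cv2.convertScaleAbs(im,alpha=1.4)
save('w1c',cv2.resize(im,None,fx=3,fy=3,interpolation=cv2.INTER_CUBIC)[:600])
E
```

```text
(no output)
```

View pics/w1c.png

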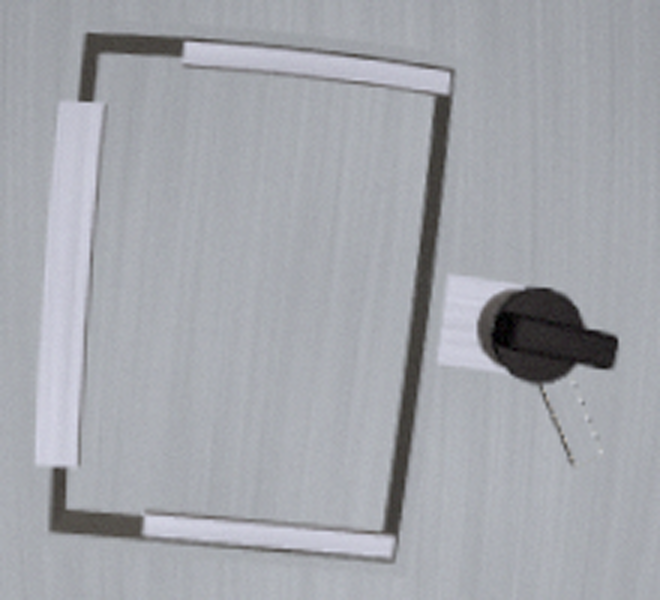

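The lip's inner edge runs from (104,102) to (78,467) in the crop. The inner ledge corners are at (183,67), (448,96), (145,513) and (395,533). The tongue lies between the thin lines and points toward -y.

```bash
cat > fit.py <<'E'
from h import *
def rigid(L,W):
    L=np.array(L,float);W=np.array(W)[:,:2];l0=L.mean(0);w0=W.mean(0)
    a=L-l0;b=W-w0;th=np.arctan2((a[:,0]*b[:,1]-a[:,1]*b[:,0]).sum(),(a*b).sum())
    r=np.array([[np.cos(th),-np.sin(th)],[np.sin(th),np.cos(th)]]);t=w0-r@l0
    return th,t,(L@r.T+t-W)
E
python3 - <<'E'
from fit import *
import pickle
c1=pickle.load(open('pics/w1.pkl','rb'))
px=np.array([(104,102),(78,467),(183,67),(448,96),(145,513),(395,533)])/3+[240-.33,5-.33]
z=[.05,.05]+[.036]*4;L=[(-.063,.075),(-.063,-.075),(-.035,.096),(.075,.096),(-.035,-.096),(.075,-.096)]
W=[onz(c1,p,zz,True)[0] for p,zz in zip(px,z)]
th,t,e=rigid(L,W);print('cass',th,t,(e*1000).round(1).tolist())
r=np.array([[np.cos(th),-np.sin(th)],[np.sin(th),np.cos(th)]]);print('knob pred',r@[.12,0]+t)
# lid by white mask in both wrist frames
im=np.load('pics/w1.npy');hsv=cv2.cvtColor(im,cv2.COLOR_RGB2HSV)
m=((hsv[...,2]>165)&(hsv[...,1]<40)).astype(np.uint8);m[:200]=0;m[330:]=0;m[:,:225]=0;m[:,335:]=0
cs,_=cv2.findContours(m,0,2);k=max(cs,key=cv2.contourArea);q=cv2.approxPolyDP(cv2.convexHull(k),6,True)[:,0];print(q.tolist())
W=onz(c1,q,.006,True)[:,:2];print(W.round(4).tolist(),np.linalg.norm(np.roll(W,-1,0)-W,axis=1).round(3))
# two-view heights: w0 vs w1
c0=dict(c1);c0['origin']=np.array([0.62481196,0.08332634,0.37241826]);c0['orientation']=[-1.64364483e-01,4.89217512e-04,-4.71455922e-04,9.86399440e-01]
def tv(p0,p1):
    a=rays(c0,p0,1);b=rays(c1,p1,1);return tri([(a[0],a[1][0]),(b[0],b[1][0])]).round(4)
print('lip corner',tv((168,122),px[1]),'knob',tv((339,57),(422,117)),'lidTR',tv((245,185),(326,214)),'ledge',tv((288,147),px[5]))
np.save('cass.npy',[*t,th])
E
```

```text
cass -0.09317345674941098 [0.52242671 0.13065824] [[-0.1, -0.1], [-0.4, -0.6], [-0.5, 1.7], [0.6, 1.0], [-0.3, -0.4], [0.6, -1.6]]
knob pred [0.64190621 0.11949359]
[[235, 217], [321, 220], [317, 317], [245, 313]]
[[0.3934, -0.0325], [0.5218, -0.0365], [0.5149, -0.2225], [0.3875, -0.2181]] [0.128 0.186 0.128 0.186]
lip corner [0.4524 0.0613 0.0478] knob [0.6423 0.1199 0.0624] lidTR [ 0.529  -0.0277  0.005 ] ledge [0.5885 0.0253 0.0272]
```

The cassette fit is good: all residuals are under 2 mm, and the knob and heights are consistent. Ring C comes first, with the fingers closing along the cassette's x.

Call:
drive_tool([
  [[85,1.6,-0.5,0,0.67],[85,3.2,-1,0,0.67],[85,4.8,-1.5,0,0.67],[85,6.4,-2,0,0.67],[85,8,-2.5,0,0.67],[85,9.6,-3,0,0.67],[85,10.8,-3,1.2,0.67],[85,10.8,-3,2.6,0.67],[85,10.8,-3,4,0.67],[85,10.8,-3,4,0.67]],
])

```text
t: 1.7
tcp_pos: [0.4272, 0.382, 0.1714]
tool_rot: [0.739, 0.673, -0.007, -0.001]
force: [-0.9, -0.1, 0.8]
finger_gap: 0.998
gripper_force: 0.0
```

```bash
python3 - <<'E'
from h import *
im,c=snap('wrist');s=manip.sense();print(s['tcp_pos'],s['tool_rot'],proj(c,[.43,.385,.024],1));save('w2',im[150:,150:500]);
E
```

```text
[0.42914648 0.38293976 0.17463052] [ 0.73960987  0.67302414 -0.00389759 -0.00074608] [[324.70637535 181.26728071]]
```

View pics/w2.png

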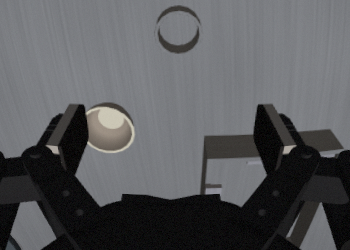

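Ring C shows at full-image (328,178), against a predicted (325,181), so it is 3–4 mm off. I'll correct, descend and grip.

Call:
drive_tool([
  [[85,0.13,0.1,1.5,0],[85,0.13,0.1,3,0],[85,0.13,0.1,4.5,0],[85,0.13,0.1,5.1,0],[85,0.13,0.1,5.1,0],[30,0.13,0.1,5.1,0],[30,0.13,0.1,5.1,0],[30,0.13,0.1,5.1,0],[30,0.13,0.1,5.1,0],[30,0.13,0.1,5.1,0]],
], squeeze=40)

```text
t: 2.75
tcp_pos: [0.4348, 0.3885, 0.0276]
tool_rot: [0.739, 0.673, 0.002, 0.001]
force: [0.0, -0.8, 7.1]
finger_gap: 0.49
gripper_force: 42.5
```

Call:
drive_tool([
  [[30,0,0,-1.5,0],[30,0,0,-3,0],[30,-1,0.65,-3,0],[30,-2.2,1.4,-3,0],[30,-3.4,2.15,-3,0],[30,-4.6,2.9,-3,0],[30,-5.6,3.5,-3,0],[30,-6.22,3.91,-3,0],[30,-6.22,3.91,-3,0],[30,-6.22,3.91,-3,0]],
])

```text
t: 3.75
tcp_pos: [0.5329, 0.1907, 0.1159]
tool_rot: [0.74, 0.673, 0.001, 0.0]
force: [-0.3, -0.6, -0.9]
finger_gap: 0.489
gripper_force: 43.8
```

```bash
python3 - <<'E'
from h import *
s=manip.sense();print(s['tcp_pos'],s['finger_gap'],s['gripper_force'],s['force'])
im,c=snap('scene')
save('s3',cv2.resize(im[120:300,200:520],None,fx=2.4,fy=2.4))
E
```

```text
[0.53286667 0.19072235 0.11590026] 0.48875605081234225 43.82277701050043 [-0.34618732 -0.63841311 -0.87363234]
```

View pics/s3.png

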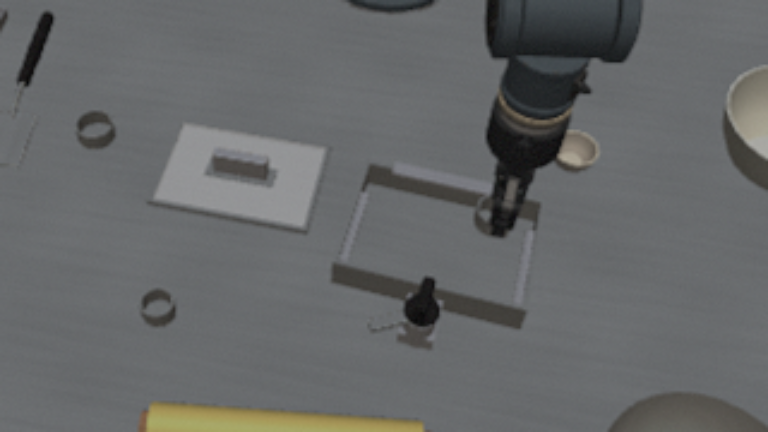

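The ring is held over the cassette and nothing else has moved. Lower and release.

Call:
drive_tool([
  [[30,0,0,1.4,0],[30,0,0,2.4,0],[30,0,0,2.8,0],[30,0,0,2.8,0],[70,0,0,2.8,0],[70,0,0,2.8,0],[70,0,0,2.8,0],[80,0,0,1.4,0],[80,0,0,-1,0],[80,0,0,-3,0]],
])

```text
t: 4.8
tcp_pos: [0.5322, 0.1908, 0.1742]
tool_rot: [0.739, 0.673, -0.001, -0.0]
force: [1.5, 0.4, -0.2]
finger_gap: 0.941
gripper_force: 0.0
```

```bash
python3 - <<'E'
from h import *
s=manip.sense();print(s['tcp_pos'],s['tool_rot'],s['finger_gap'],s['force'])
im,c=snap('scene');
m=cv2.cvtColor(im,cv2.COLOR_RGB2GRAY)
# rings A,B centroid by dark mask in local windows
for n,(u,v) in dict(A=(240,173),B=(266,247)).items():
    w=m[v-14:v+15,u-16:u+17].astype(float);d=np.clip(np.median(w)-w-25,0,None);yy,xx=np.mgrid[v-14:v+15,u-16:u+17]
    p=((xx*d).sum()/d.sum(),(yy*d).sum()/d.sum());print(n,p,onz(c,p,.012))
E
```

```text
[0.53216393 0.19075863 0.1742225 ] [ 7.39450893e-01  6.73210020e-01 -6.65197559e-04 -4.50886446e-04] 0.9413956445094184 [ 1.49662257  0.41090407 -0.24817856]
A (np.float64(239.49482071713146), np.float64(173.82828685258963)) [[ 0.42407679 -0.33195394  0.012     ]]
B (np.float64(265.71407480314963), np.float64(248.04527559055117)) [[ 0.67176655 -0.17364031  0.012     ]]
```

Call:
drive_tool([
  [[85,-1.3,0.6,0,0],[85,-2.7,1.3,0,0],[85,-4.2,2,0,0],[85,-5.7,2.75,0,0],[85,-7.2,3.5,0,0],[85,-8.7,4.2,0,0],[85,-10.2,5,0,0],[85,-11.7,5.7,0.5,0],[85,-11.7,5.7,1.5,0],[85,-11.7,5.7,1.5,0]],
])

```text
t: 5.85
tcp_pos: [0.6672, -0.1755, 0.1236]
tool_rot: [0.74, 0.672, -0.002, -0.004]
force: [-1.5, 0.8, -1.4]
finger_gap: 0.995
gripper_force: 0.0
```

```bash
cat > ring.py <<'E'
from h import *
# ring position from wrist view near a guess: rim ellipse centre on the top plane
def find(g,z=.024):
    im,c=snap('wrist');u,v=proj(c,[*g,.012],1)[0];u,v=int(u),int(v)
    m=cv2.cvtColor(im,cv2.COLOR_RGB2GRAY);w=m[v-35:v+35,u-40:u+40]
    b=(w<np.median(w)-25).astype(np.uint8);cs,_=cv2.findContours(b,0,2)
    cs=[k for k in cs if cv2.contourArea(cv2.convexHull(k))>60];pts=np.vstack(cs)[:,0]+[u-40,v-35]
    (a,bb),r=cv2.minEnclosingCircle(pts.astype(np.float32));h=pts.min(0),pts.max(0)
    return (u,v),(a,bb),r,h,onz(c,(a,bb),.012,1)[0].round(4),im
E
python3 - <<'E'
from ring import *
r=find((.671,-.174));print(r[:5]);s=manip.sense();print(s['tcp_pos'],s['tool_rot']);save('w4',r[5][100:300,200:450])
E
```

```text
((325, 197), (326.5, 197.5), 26.315494537353516, (array([302, 172]), array([350, 223])), array([ 0.6716, -0.1742,  0.012 ]))
[ 0.6678813  -0.17424389  0.12549255] [ 0.73987633  0.67273454 -0.00120892 -0.00313124]
```

View pics/w4.png

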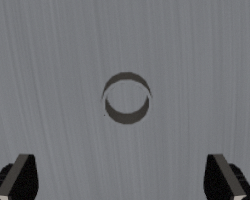

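The ring is at full-image (326,197), which gives (0.672, -0.174). Grasp.

Call:
drive_tool([
  [[85,0,0.12,1.5,0],[85,0,0.12,2.8,0],[85,0,0.12,3.35,0],[85,0,0.12,3.35,0],[30,0,0.12,3.35,0],[30,0,0.12,3.35,0],[30,0,0.12,3.35,0],[30,0,0.12,3.35,0],[30,0,0.12,3.35,0],[30,0,0.12,3.35,0]],
])

```text
t: 6.9
tcp_pos: [0.6749, -0.1753, 0.0301]
tool_rot: [0.739, 0.673, 0.001, 0.002]
force: [-0.9, 0.0, 6.5]
finger_gap: 0.443
gripper_force: 40.5
```

Call:
drive_tool([
  [[30,0,0,-1.5,0],[30,0,0,-3,0],[30,1,-0.75,-3,0],[30,2.2,-1.65,-3,0],[30,3.5,-2.65,-3,0],[30,4.8,-3.65,-3,0],[30,6.1,-4.65,-3,0],[30,7.1,-5.4,-3,0],[30,7.62,-5.81,-3,0],[30,7.62,-5.81,-3,0]],
])

```text
t: 7.9
tcp_pos: [0.5192, 0.0713, 0.1181]
tool_rot: [0.738, 0.675, -0.0, -0.001]
force: [0.8, -1.1, -0.5]
finger_gap: 0.438
gripper_force: 44.3
```

Call:
drive_tool([
  [[30,0,0,1.4,0],[30,0,0,2.4,0],[30,0,0,2.8,0],[30,0,0,2.8,0]],
])

```text
t: 8.3
tcp_pos: [0.5224, 0.0681, 0.0332]
tool_rot: [0.74, 0.673, 0.0, 0.0]
force: [-0.0, 0.5, 0.2]
finger_gap: 0.441
gripper_force: 48.1
```

Call:
drive_tool([
  [[70,0,0,0,0],[70,0,0,0,0],[70,0,0,0,0],[80,0,0,-1.5,0],[80,0,0,-3,0],[85,0,0,-4.5,0],[85,-1.5,-0.2,-5,0],[85,-3,-0.45,-5,0],[85,-4.5,-0.7,-5,0],[85,-6,-0.95,-5,0]],
])

```text
t: 9.3
tcp_pos: [0.476, -0.109, 0.1844]
tool_rot: [0.739, 0.674, 0.0, 0.001]
force: [0.5, -1.2, 1.1]
finger_gap: 1.001
gripper_force: 0.0
```

Call:
drive_tool([
  [[85,-1.5,-0.25,0,0],[85,-3,-0.5,0,0],[85,-4.5,-0.7,0,0],[85,-6,-0.95,0,0],[85,-7.6,-1.2,0.5,0],[85,-7.6,-1.2,1.5,0],[85,-7.6,-1.2,2,0],[85,-7.6,-1.2,2,0]],
])

```text
t: 10.1
tcp_pos: [0.4177, -0.3306, 0.1218]
tool_rot: [0.74, 0.673, 0.0, -0.002]
force: [-0.4, 0.3, 0.2]
finger_gap: 0.992
gripper_force: 0.0
```

```bash
python3 - <<'E'
from ring import *
r=find((.422,-.332));print(r[:5]);s=manip.sense();print(s['tcp_pos'],s['tool_rot']);save('w5',r[5])
E
```

```text
((325, 201), (329.0, 202.0), 32.31108856201172, (array([298, 170]), array([358, 234])), array([ 0.4244, -0.3326,  0.012 ]))
[ 0.41858219 -0.33086073  0.12295975] [ 7.39558324e-01  6.73091558e-01  5.22306743e-05 -1.11275483e-03]
```

View pics/w5.png

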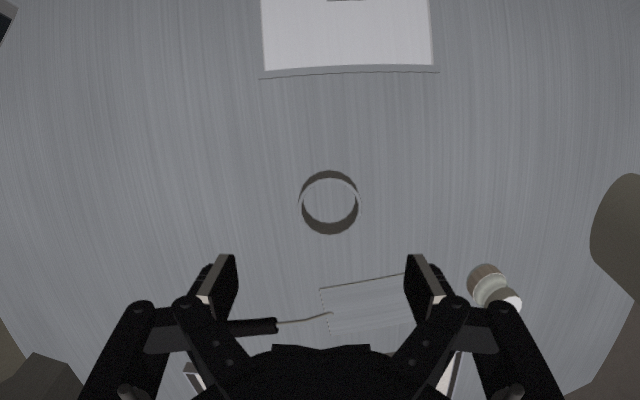

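Ring A is at (329,202), which gives (0.424, -0.333). The knife blade is clear below it, at (370,303).

Call:
drive_tool([
  [[85,-0.04,0.2,1.5,0],[85,-0.04,0.2,2.7,0],[85,-0.04,0.2,3.25,0],[85,-0.04,0.2,3.25,0],[30,-0.04,0.2,3.25,0],[30,-0.04,0.2,3.25,0],[30,-0.04,0.2,3.25,0],[30,-0.04,0.2,3.25,0],[30,-0.04,0.2,-0.75,0],[30,-0.04,0.2,-0.75,0]],
])

```text
t: 11.15
tcp_pos: [0.4243, -0.3321, 0.1259]
tool_rot: [0.739, 0.673, 0.0, -0.002]
force: [0.4, -0.9, -0.8]
finger_gap: 0.568
gripper_force: 41.7
```

Call:
drive_tool([
  [[30,1.2,0.2,0,0],[30,2.6,0.4,0,0],[30,4.1,0.6,0,0],[30,5.6,0.8,0,0],[30,7.1,1,0,0],[30,8.6,1.2,0,0],[30,10.1,1.4,0,0],[30,11.6,1.6,0,0],[30,13,1.8,0,0],[30,14.4,2,0,0]],
])

```text
t: 12.15
tcp_pos: [0.5257, 0.0935, 0.1274]
tool_rot: [0.739, 0.673, 0.001, 0.001]
force: [0.6, -0.3, -1.1]
finger_gap: 0.568
gripper_force: 41.7
```

Call:
drive_tool([
  [[30,0.6,0,0,0],[30,1.2,0,0,0],[30,1.2,0,0,0],[30,1.2,0,0,0]],
])

```text
t: 12.55
tcp_pos: [0.5286, 0.1275, 0.1269]
tool_rot: [0.739, 0.674, 0.0, 0.001]
force: [1.1, -0.1, -0.5]
finger_gap: 0.565
gripper_force: 41.7
```

Call:
drive_tool([
  [[30,0,0,1.4,0],[30,0,0,2.6,0],[30,0,0,3.15,0],[30,0,0,3.15,0],[70,0,0,3.15,0],[70,0,0,3.15,0],[70,0,0,3.15,0],[80,0,0,1.5,0],[85,0,0,0,0],[85,0,0,-1.5,0]],
])

```text
t: 13.55
tcp_pos: [0.5282, 0.1272, 0.1723]
tool_rot: [0.739, 0.673, -0.0, -0.0]
force: [0.3, 0.6, -0.3]
finger_gap: 0.996
gripper_force: 0.0
```

Call:
drive_tool([
  [[85,-1.5,-0.3,-1.5,0],[85,-3,-0.7,-3,0],[85,-4.5,-1,-4,0],[85,-5,-1,-4,0],[85,-5,-1,-4,0]],
])

```text
t: 14.05
tcp_pos: [0.4856, -0.0235, 0.2946]
tool_rot: [0.741, 0.671, 0.001, 0.004]
force: [0.7, -0.1, -0.2]
finger_gap: 0.995
gripper_force: 0.0
```

```bash
python3 - <<'E'
from h import *
import pickle
im,c=snap('wrist');pickle.dump((im,c),open('pics/w6.pkl','wb'));save('w6',im);print(manip.sense()['tcp_pos'],manip.sense()['tool_rot'])
E
```

```text
[ 0.48502435 -0.02126626  0.29300697] [0.74090233 0.67160862 0.00124335 0.00201208]
```

View pics/w6.png

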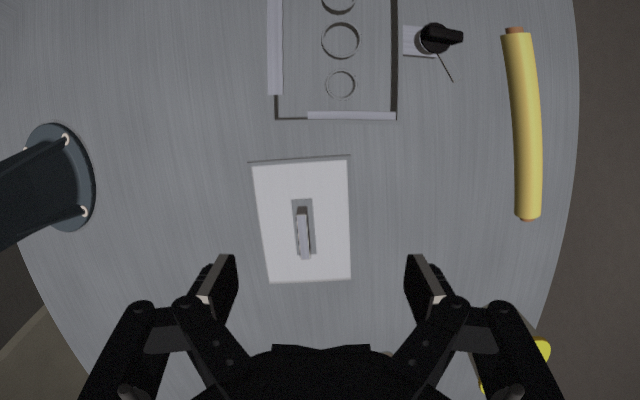

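All three rings sit in the cassette at (340,5), (340,40) and (340,85). The lid is at (300,220) with its handle at (303,233). Measure the lid precisely.

```bash
python3 - <<'E'
from fit import *
import pickle
im,c=pickle.load(open('pics/w6.pkl','rb'));c1=pickle.load(open('pics/w1.pkl','rb'));im1=np.load('pics/w1.npy')
def lid(im,c,x0,x1,y0,y1):
    hsv=cv2.cvtColor(im,cv2.COLOR_RGB2HSV);m=((hsv[...,2]>165)&(hsv[...,1]<40)).astype(np.uint8);M=np.zeros_like(m);M[y0:y1,x0:x1]=m[y0:y1,x0:x1]
    cs,_=cv2.findContours(M,0,2);k=max(cs,key=cv2.contourArea);h=cv2.convexHull(k);q=cv2.approxPolyDP(h,6,True)[:,0].astype(float)
    q=q[np.argsort(np.arctan2(*(q-q.mean(0)).T[::-1]))];return q
a=lid(im,c,240,365,150,290);b=lid(im1,c1,225,335,200,330);print(a.tolist(),b.tolist())
W=onz(c,a,.006,1);print(W[:,:2].round(4).tolist(),W[:,:2].mean(0),np.linalg.norm(np.roll(W,-1,0)-W,axis=1).round(3))
for p,q in zip(a,b):
    A=rays(c,p,1);B=rays(c1,q,1);print(tri([(A[0],A[1][0]),(B[0],B[1][0])]).round(4))
print('handle',onz(c,[(299,207),(307,207),(310,257),(301,258)],.04,1).round(4).tolist())
A=rays(c,(303,207),1);B=rays(c1,(277,256),1);print('htop',tri([(A[0],A[1][0]),(B[0],B[1][0])]).round(4))
print(manip.sense()['q'],manip.sense()['tcp_pos'])
E
```

```text
[[253.0, 167.0], [345.0, 160.0], [349.0, 276.0], [271.0, 281.0]] [[235.0, 217.0], [321.0, 220.0], [317.0, 317.0], [245.0, 313.0]]
[[0.3938, -0.0307], [0.5209, -0.0344], [0.5142, -0.2213], [0.3887, -0.2187]] [ 0.45441034 -0.12625937] [0.127 0.187 0.126 0.188]
[ 0.3959 -0.0288  0.0146]
[ 0.5211 -0.0328  0.0141]
[ 0.5145 -0.2191  0.0096]
[ 0.3878 -0.2192  0.0049]
handle [[0.4539, -0.0831, 0.04], [0.4644, -0.0841, 0.04], [0.4597, -0.1596, 0.04], [0.4469, -0.1599, 0.04]]
htop [ 0.456  -0.0924  0.0158]
[-2.74474918e-01  2.82078443e-01  1.72182274e+00 -3.36020246e-05
  1.13296107e+00 -1.76425110e-01] [ 0.48502435 -0.02126626  0.29300697]
```

The lid centre is about (0.455, -0.125) with yaw -0.033, consistent across both views. Turn the gripper so it closes along the bar's length, so that the lid can pivot between the pads.

Call:
drive_tool([
  [[85,-0.5,-0.1,0.4,1],[85,-1,-0.2,0.8,2],[85,-1.5,-0.3,1.2,3],[85,-2,-0.4,1.6,4],[85,-2.5,-0.5,2,5],[85,-3,-0.6,2.4,6],[85,-3.5,-0.66,2.8,7],[85,-3.5,-0.66,3.2,8],[85,-3.5,-0.66,3.6,9],[85,-3.5,-0.66,3.8,10]],
])

```text
t: 15.1
tcp_pos: [0.4543, -0.1202, 0.1752]
tool_rot: [0.999, 0.038, -0.002, -0.001]
force: [-0.0, -0.2, -0.3]
finger_gap: 0.995
gripper_force: 0.0
```

Call:
drive_tool([
  [[85,0,0,0,0.8],[85,0,0,0,0.8],[85,0,0,0,0.8]],
])

```text
t: 15.4
tcp_pos: [0.4551, -0.1209, 0.1765]
tool_rot: [1.0, -0.014, -0.0, -0.0]
force: [0.1, -0.1, 0.9]
finger_gap: 0.999
gripper_force: 0.0
```

```bash
python3 - <<'E'
from h import *
import pickle
im,c=snap('wrist');pickle.dump((im,c),open('pics/w7.pkl','wb'));save('w7',im);print(manip.sense()['tcp_pos'],R.from_quat(manip.sense()['tool_rot']).as_matrix().round(4).tolist(),manip.sense()['q'])
E
```

```text
[ 0.45513295 -0.12108551  0.17674229] [[0.9996, -0.0278, -0.0005], [-0.0278, -0.9996, 0.0005], [-0.0005, -0.0004, -1.0]] [-4.98047989e-01  4.40228382e-01  1.88494616e+00  2.30070305e-04
  8.17062343e-01  1.10040586e+00]
```

View pics/w7.png

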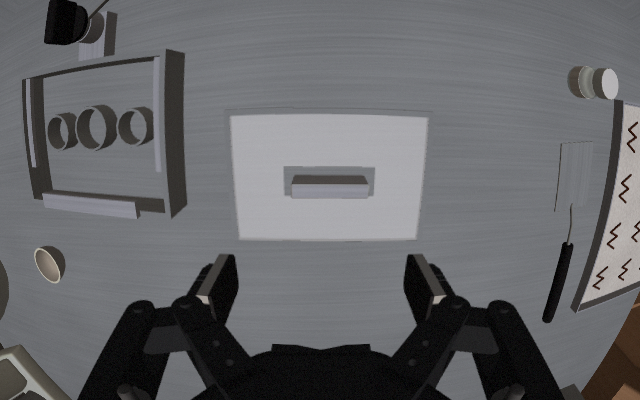

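The handle's top face is centred near (330,181), between columns 291 and 368. The lid plate spans (230–428, 115–240).

```bash
python3 - <<'E'
from h import *
import pickle
im,c=pickle.load(open('pics/w7.pkl','rb'));c6=pickle.load(open('pics/w6.pkl','rb'))[1]
g=cv2.cvtColor(im,cv2.COLOR_RGB2GRAY);print(g[170:202,330].tolist());print(g[181,284:300].tolist(),g[181,360:378].tolist(),g[192,284:300].tolist(),g[192,360:378].tolist())
print(onz(c,[(291.5,181),(367.5,181),(330,181),(330,177),(330,186)],.04,1).round(4).tolist())
hsv=cv2.cvtColor(im,cv2.COLOR_RGB2HSV);m=((hsv[...,2]>165)&(hsv[...,1]<40)).astype(np.uint8);M=np.zeros_like(m);M[105:250,220:440]=m[105:250,220:440]
k=max(cv2.findContours(M,0,2)[0],key=cv2.contourArea);q=cv2.approxPolyDP(cv2.convexHull(k),6,True)[:,0];W=onz(c,q,.006,1)[:,:2];print(q.tolist(),W.round(4).tolist(),W.mean(0))
A=rays(c,(292,177),1);B=rays(c6,(307,207),1);print(tri([(A[0],A[1][0]),(B[0],B[1][0])]).round(4))
A=rays(c,(368,187),1);B=rays(c6,(301,258),1);print(tri([(A[0],A[1][0]),(B[0],B[1][0])]).round(4))
E
```

```text
[118, 125, 122, 119, 109, 89, 68, 69, 69, 69, 70, 72, 73, 71, 125, 140, 138, 144, 144, 147, 145, 143, 140, 142, 142, 141, 143, 144, 152, 170, 170, 170]
[130, 124, 122, 120, 121, 122, 121, 114, 74, 73, 70, 72, 68, 71, 71, 70] [72, 71, 71, 71, 70, 70, 74, 112, 120, 119, 120, 120, 121, 121, 151, 167, 171, 171] [144, 122, 120, 119, 122, 122, 117, 116, 140, 144, 143, 144, 146, 143, 143, 143] [142, 142, 140, 140, 141, 139, 141, 142, 126, 120, 123, 123, 123, 134, 163, 169, 169, 169]
[[0.4645, -0.096, 0.04], [0.4627, -0.1626, 0.04], [0.4635, -0.1296, 0.04], [0.4671, -0.1297, 0.04], [0.459, -0.1295, 0.04]]
[[425, 118], [414, 237], [240, 235], [232, 117]] [[0.5159, -0.2249], [0.3881, -0.2213], [0.3963, -0.0325], [0.5213, -0.0375]] [ 0.45541524 -0.12905511]
[ 0.4619 -0.0938  0.0152]
[ 0.4483 -0.1674  0.0235]
```

```bash
python3 - <<'E'
from h import *
import pickle
im,c=pickle.load(open('pics/w7.pkl','rb'))
print(onz(c,[(291.5,191),(367.8,191),(330,191),(330,184),(330,198)],.04,1).round(4).tolist())
o1=rays(c,(291.5,184),1)
c6=pickle.load(open('pics/w6.pkl','rb'))[1]
for p,q in [((292,184),(311,207)),((292,198),(299,207)),((368,198),(302,258)),((368,184),(311,257))]:
    A=rays(c,p,1);B=rays(c6,q,1);print(tri([(A[0],A[1][0]),(B[0],B[1][0])]).round(4))
E
```

```text
[[0.4553, -0.0954, 0.04], [0.4534, -0.1631, 0.04], [0.4543, -0.1294, 0.04], [0.4608, -0.1296, 0.04], [0.4478, -0.1293, 0.04]]
[ 0.4635 -0.0926  0.0272]
[ 0.4479 -0.0918  0.0239]
[ 0.4467 -0.1633  0.0359]
[ 0.4596 -0.1633  0.0352]
```

The handle centre is at (0.4545, -0.129), agreeing with the plate centre of (0.455, -0.129). Shift 8 mm, descend and grip.

Call:
drive_tool([
  [[85,0,0.27,1.5,0],[85,0,0.27,3,0],[85,0,0.27,4.2,0],[85,0,0.27,4.8,0],[85,0,0.27,5.12,0],[85,0,0.27,5.12,0],[60,0,0.27,5.12,0],[60,0,0.27,5.12,0],[60,0,0.27,5.12,0],[60,0,0.27,5.12,0]],
], squeeze=35)

```text
t: 16.45
tcp_pos: [0.4555, -0.1301, 0.0245]
tool_rot: [1.0, -0.015, 0.001, 0.0]
force: [0.4, 0.0, 5.0]
finger_gap: 0.812
gripper_force: 41.9
```

The bar is held at 69 mm opening. Lift 70 mm and turn to the cassette's yaw.

Call:
drive_tool([
  [[60,0,0,-0.5,0],[60,0,0,-1.2,0],[60,0,0,-1.9,0],[60,0,0,-2.4,0.25],[60,0,0,-2.4,0.47],[60,0,-0.5,-2.4,0.47],[60,0.3,-1.3,-2.4,0.47],[60,0.6,-2.3,-2.4,0.47],[60,0.9,-3.3,-2.4,0.47],[60,1.1,-4.3,-2.4,0.47]],
], squeeze=35)

```text
t: 17.45
tcp_pos: [0.4916, 0.0, 0.095]
tool_rot: [0.999, -0.048, -0.0, -0.0]
force: [0.3, -0.9, -2.6]
finger_gap: 0.809
gripper_force: 41.8
```

```bash
python3 - <<'E'
from h import *
im,c=snap('side');save('s8',cv2.resize(im[140:320,200:420],None,fx=3,fy=3))
s=manip.sense();print(s['tcp_pos'],R.from_quat(s['tool_rot']).as_matrix()[:2,:2].round(4).tolist(),s['finger_gap'],s['force'])
E
```

```text
[0.49163791 0.003855   0.09507548] [[0.9956, -0.0935], [-0.0935, -0.9956]] 0.8114421058487161 [ 0.50916809  3.17552111 -2.65049087]
```

View pics/s8.png

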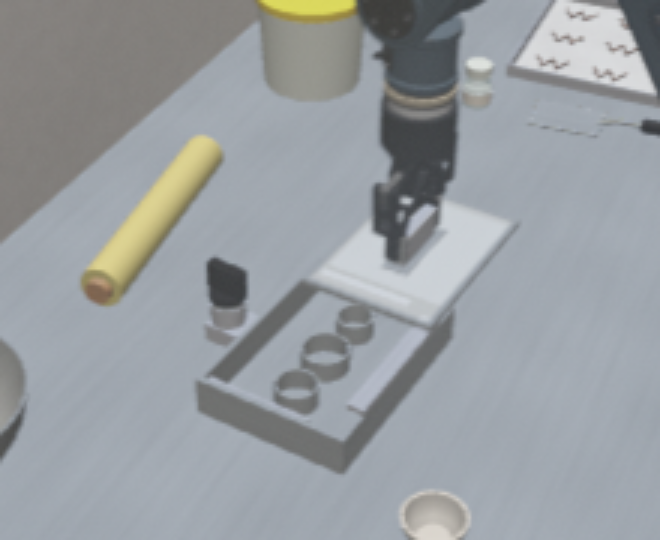

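The lid is held level and aligned over the cassette's near end, and the rings are in place. Continue to a point 8 mm toward the lock side.

Call:
drive_tool([
  [[60,0.2,-0.9,0,0],[60,0.4,-1.8,0,0],[60,0.6,-2.7,0,0],[60,0.8,-3.6,0,0],[60,0.9,-4.3,0,0],[60,0.9,-4.3,0,0],[60,0.9,-4.3,0.4,0],[60,0.9,-4.3,0.7,0],[60,0.9,-4.3,0.7,0]],
])

```text
t: 18.4
tcp_pos: [0.5301, 0.1231, 0.0729]
tool_rot: [0.999, -0.049, -0.002, 0.0]
force: [0.0, 0.0, -1.9]
finger_gap: 0.815
gripper_force: 42.2
```

```bash
cat > rel.py <<'E'
from h import *
x,y,t=np.load('cass.npy');s=manip.sense();p=s['tcp_pos'];d=p[:2]-[x,y];ct,st=np.cos(t),np.sin(t)
print('cass mm',(1000*np.array([ct*d[0]+st*d[1],-st*d[0]+ct*d[1],p[2]])).round(1),'F',s['force'].round(1),'T',s['ft_torque'].round(2),'gap mm',s['finger_gap']*85.4,s['gripper_force'])
m=R.from_quat(s['tool_rot']).as_matrix();print('tool x rel yaw',np.arctan2(m[1,0],m[0,0])-t,'t',s['t'])
E
python3 rel.py
```

```text
cass mm [ 8.3 -6.8 72.9] F [ 0.   0.  -1.9] T [ 0.03 -0.01  0.06] gap mm 69.62019178561842 42.185508012771606
tool x rel yaw -0.004702782022877522 t 18.4
```

Call:
drive_tool([
  [[60,0,-0.23,0,0],[60,0,-0.23,0,0],[60,0,-0.23,0.1,0],[60,0,-0.23,0.2,0],[60,0,-0.23,0.3,0],[60,0,-0.23,0.4,0],[60,0,-0.23,0.45,0],[60,0,-0.23,0.45,0]],
], squeeze=22)

```text
t: 19.2
tcp_pos: [0.5332, 0.1306, 0.0699]
tool_rot: [0.999, -0.048, 0.003, 0.0]
force: [-12.4, -1.6, 61.0]
finger_gap: 0.811
gripper_force: 50.4
```

```bash
python3 rel.py; python3 - <<'E'
from h import *
a,_=snap('wrist');b,_=snap('side')
save('v9',np.vstack([cv2.resize(a[0:260,100:540],(640,378)),cv2.resize(b[220:300,240:380],(385,220))[:, :385] if 0 else cv2.resize(b[215:300,230:390],(640,222),interpolation=cv2.INTER_CUBIC)]))
E
```

```text
cass mm [10.7  0.9 69.9] F [-12.4  -1.6  61. ] T [-0.65  2.11 -0.3 ] gap mm 69.27286914799531 50.35678803920746
tool x rel yaw -0.0030888536855941534 t 19.2
```

View pics/v9.png

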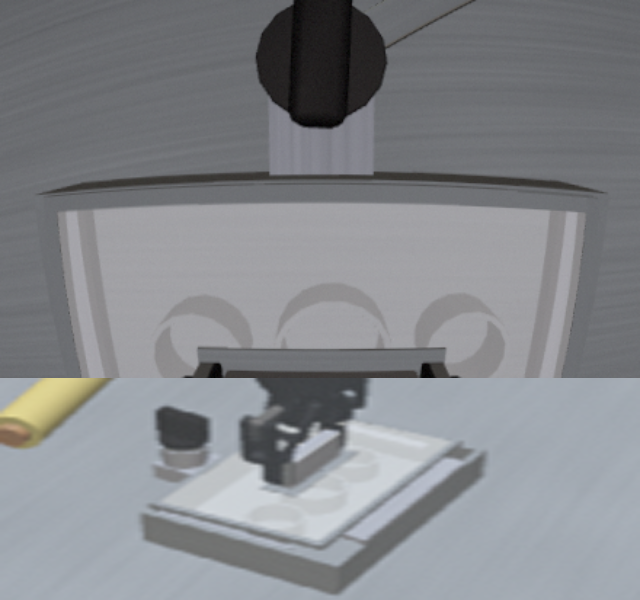

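The wrist view shows the lid level on the far wall, and the side view shows its near edge right at the lip. The 61 N and its moment suggest the -x edge has caught on the lip. I'll back up and shift farther to +x.

Call:
drive_tool([
  [[60,0,-0.2,-0.1,0],[60,0,-0.2,-0.3,0],[60,0.25,-0.2,-0.3,0],[60,0.25,-0.2,-0.3,0],[60,0.25,-0.2,-0.3,0]],
], squeeze=22)

```text
t: 19.8
tcp_pos: [0.5415, 0.1358, 0.0695]
tool_rot: [0.999, -0.048, 0.001, 0.0]
force: [2.4, -0.2, 1.6]
finger_gap: 0.815
gripper_force: 43.4
```

```bash
python3 rel.py
```

```text
cass mm [18.5  6.9 69.5] F [ 2.4 -0.2  1.6] T [-0.38 -0.52  0.02] gap mm 69.5743769851889 43.359991908073425
tool x rel yaw -0.002958598156207276 t 19.8
```

Call:
drive_tool([
  [[60,0,0.1,-0.2,0],[60,-0.1,0.23,-0.2,0],[60,-0.1,0.23,-0.2,0],[60,-0.1,0.23,0,0],[60,-0.1,0.23,0.1,0],[60,-0.1,0.23,0.1,0]],
], squeeze=20)

```text
t: 20.4
tcp_pos: [0.5346, 0.1294, 0.0665]
tool_rot: [0.999, -0.048, -0.002, 0.0]
force: [-3.1, -0.7, 1.4]
finger_gap: 0.813
gripper_force: 43.5
```

```bash
python3 rel.py
```

```text
cass mm [12.2 -0.1 66.5] F [-3.1 -0.7  1.4] T [-0.06  0.2   0.01] gap mm 69.46108829050958 43.48417639732361
tool x rel yaw -0.0031428802851773546 t 20.4
```

Call:
drive_tool([
  [[60,0.1,0,0,0],[60,0.1,0,0.07,0],[60,0.1,0,0.14,0],[60,0.1,0,0.14,0]],
], squeeze=20)

```text
t: 20.8
tcp_pos: [0.5388, 0.1292, 0.063]
tool_rot: [0.999, -0.048, -0.0, -0.0]
force: [-4.5, -0.3, 5.9]
finger_gap: 0.813
gripper_force: 44.1
```

```bash
python3 rel.py;  python3 - <<'E'
from h import *
import pickle
b,c=snap('side');a,cw=snap('wrist');pickle.dump((b,c,a,cw),open('pics/v10.pkl','wb'))
save('v10',np.vstack([cv2.resize(a[0:220,100:540],(640,320)),cv2.resize(b[220:300,255:375],(420,280),interpolation=cv2.INTER_CUBIC)if 0 else cv2.resize(b[220:290,240:400],(640,280),interpolation=cv2.INTER_CUBIC)]))
E
```

```text
cass mm [16.4  0.1 63. ] F [-4.5 -0.3  5.9] T [ 0.05  0.27 -0.03] gap mm 69.46717776023465 44.088778495788574
tool x rel yaw -0.0030838698380319246 t 20.8
```

View pics/v10.png

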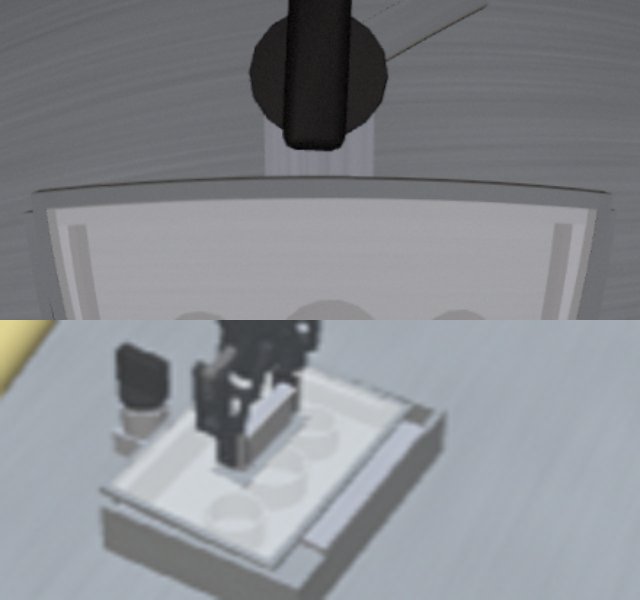

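The lid is tilting: its near edge now sits clearly below and beside the lip, and the force is only 6 N. Lower a little more, then slide under the lip.

Call:
drive_tool([
  [[60,0,0,0.07,0],[60,0,0,0.07,0],[60,-0.15,0,0.07,0],[60,-0.3,0,0.07,0],[60,-0.3,0,0.07,0]],
])

```text
t: 21.4
tcp_pos: [0.5348, 0.1298, 0.0625]
tool_rot: [0.999, -0.048, 0.005, -0.0]
force: [2.7, -1.0, 8.5]
finger_gap: 0.814
gripper_force: 44.3
```

```bash
python3 rel.py
```

```text
cass mm [12.4  0.3 62.5] F [ 2.7 -1.   8.5] T [-0.31 -0.32  0.16] gap mm 69.47407889300524 44.32984113693237
tool x rel yaw -0.0020744304494524357 t 21.4
```

Call:
drive_tool([
  [[60,-0.1,0,0,0],[60,-0.2,0,0,0],[60,-0.2,0,0,0],[60,-0.2,0,0,0]],
])

```text
t: 21.8
tcp_pos: [0.5287, 0.1304, 0.0621]
tool_rot: [0.999, -0.048, 0.005, -0.0]
force: [3.0, -0.3, 7.2]
finger_gap: 0.81
gripper_force: 44.2
```

```bash
python3 rel.py
```

```text
cass mm [ 6.3  0.3 62.1] F [ 3.  -0.3  7.2] T [-0.33 -0.5   0.23] gap mm 69.13630611593607 44.17544603347778
tool x rel yaw -0.002258035165127889 t 21.8
```

Call:
drive_tool([
  [[60,-0.1,0,0,0],[60,-0.2,0,0,0],[60,-0.2,0,0,0],[60,-0.2,0,0,0]],
])

```text
t: 22.2
tcp_pos: [0.5201, 0.1311, 0.0613]
tool_rot: [0.999, -0.048, 0.002, -0.0]
force: [3.2, 0.1, 7.4]
finger_gap: 0.811
gripper_force: 44.1
```

```bash
python3 rel.py
```

```text
cass mm [-2.3  0.2 61.3] F [3.2 0.1 7.4] T [-0.16 -0.5   0.11] gap mm 69.22373515497151 44.08694922924042
tool x rel yaw -0.003177406187247378 t 22.2
```

Call:
drive_tool([
  [[60,-0.03,0,0.03,0],[60,-0.03,0,0.03,0],[75,-0.03,0,0.03,0],[85,-0.03,0,0.03,0],[85,-0.03,0,0.03,0],[85,-0.03,0,-0.5,0],[85,-0.03,0,-2,0],[85,-0.03,0,-3.5,0],[85,0,0,-5,0],[85,0,0,-5,0]],
])

```text
t: 23.2
tcp_pos: [0.5214, 0.1315, 0.2159]
tool_rot: [0.999, -0.048, 0.006, -0.001]
force: [-0.3, -0.1, 0.2]
finger_gap: 1.0
gripper_force: 0.0
```

```bash
python3 rel.py; cat > lid.py <<'E'
from fit import *
X,Y,T=np.load('cass.npy')
def tocass(W):
    d=W[:,:2]-[X,Y];return np.c_[np.cos(T)*d[:,0]+np.sin(T)*d[:,1],-np.sin(T)*d[:,0]+np.cos(T)*d[:,1]]*1000
def world(p): p=np.atleast_2d(p);return np.c_[X+np.cos(T)*p[:,0]-np.sin(T)*p[:,1],Y+np.sin(T)*p[:,0]+np.cos(T)*p[:,1],p[:,2]]
im,c=snap('wrist')
corn=world([(sx*.064,sy*.095,.042) for sx,sy in [(-1,-1),(-1,1),(1,1),(1,-1)]]);print('pred',proj(c,corn,1).round(1).tolist())
hsv=cv2.cvtColor(im,cv2.COLOR_RGB2HSV);pm=np.zeros(im.shape[:2],np.uint8)
big=world([(sx*.085,sy*.115,.042) for sx,sy in [(-1,-1),(-1,1),(1,1),(1,-1)]]);cv2.fillPoly(pm,[proj(c,big,1).astype(int)],1)
for th in (155,165,175):
    m=((hsv[...,2]>th)&(hsv[...,1]<45)).astype(np.uint8)*pm
    k=max(cv2.findContours(m,0,2)[0],key=cv2.contourArea);q=cv2.approxPolyDP(cv2.convexHull(k),6,True)[:,0];print(th,q.tolist(),tocass(onz(c,q,.042,1)).round(1).tolist())
E
python3 lid.py
```

```text
cass mm [ -1.1   0.7 215.9] F [-0.3 -0.1  0.2] T [ 0.   -0.01  0.01] gap mm 85.38507821906619 0.0
tool x rel yaw -0.0029903884341498793 t 23.2
pred [[408.1, 236.6], [234.7, 237.3], [224.5, 118.4], [417.4, 117.7]]
155 [[417, 120], [407, 231], [235, 231], [228, 119]] [[61.7, -94.7], [-57.1, -93.0], [-56.4, 93.8], [63.2, 91.3]]
165 [[417, 120], [406, 231], [236, 231], [229, 120]] [[61.7, -94.7], [-57.1, -91.9], [-56.4, 92.6], [62.2, 90.3]]
175 [[314, 216]] [[-38.6, 7.6]]
```

```bash
cat >> lid.py <<'E'
g=cv2.cvtColor(im,cv2.COLOR_RGB2GRAY).astype(np.float32)
for y in (0,.05,-.08):
    xs=np.arange(-.09,.091,.003);w=proj(c,world([(x,y,.042) for x in xs]),1).astype(np.float32)
    v=cv2.remap(g,w[:,:1],w[:,1:],1)[:,0].astype(int);print('y',y,' '.join(f'{int(x*1000)}:{b}' for x,b in zip(xs.round(3),v)))
i2,c2=snap('scene');g2=cv2.cvtColor(i2,cv2.COLOR_RGB2GRAY).astype(np.float32)
xs=np.arange(-.09,.091,.003);w=proj(c2,world([(x,.08,.042) for x in xs])).astype(np.float32)
v=cv2.remap(g2,w[:,:1],w[:,1:],1)[:,0].astype(int);print('scene y.08',' '.join(f'{int(x*1000)}:{b}' for x,b in zip(xs.round(3),v)))
E
python3 lid.py | tail -4
```

```text
y 0 -90:117 -87:119 -84:136 -81:138 -78:137 -75:133 -72:136 -69:136 -66:74 -63:144 -60:148 -57:163 -54:168 -51:166 -48:166 -45:167 -42:166 -39:169 -36:167 -33:167 -30:167 -27:167 -24:167 -21:152 -18:138 -15:138 -12:143 -9:140 -6:117 -3:70 0:70 3:82 6:119 9:117 12:132 15:168 18:167 21:166 24:168 27:165 30:164 33:158 36:151 39:165 42:166 45:168 48:167 51:165 54:166 57:166 60:167 63:142 66:116 69:109 72:116 75:114 78:113 81:133 84:134 87:135 90:134
y 0.05 -90:117 -87:118 -84:136 -81:137 -78:137 -75:135 -72:138 -69:137 -66:77 -63:145 -60:147 -57:162 -54:166 -51:166 -48:166 -45:166 -42:165 -39:168 -36:167 -33:167 -30:167 -27:167 -24:167 -21:166 -18:167 -15:167 -12:166 -9:149 -6:148 -3:165 0:167 3:167 6:166 9:167 12:167 15:168 18:167 21:166 24:166 27:165 30:148 33:165 36:167 39:166 42:168 45:166 48:166 51:167 54:166 57:166 60:167 63:149 66:115 69:113 72:120 75:114 78:114 81:116 84:116 87:115 90:117
y -0.08 -90:117 -87:118 -84:117 -81:114 -78:115 -75:107 -72:118 -69:137 -66:148 -63:147 -60:147 -57:163 -54:167 -51:167 -48:167 -45:167 -42:168 -39:167 -36:168 -33:168 -30:166 -27:166 -24:168 -21:166 -18:167 -15:165 -12:166 -9:166 -6:166 -3:166 0:167 3:165 6:166 9:165 12:166 15:166 18:168 21:165 24:166 27:165 30:168 33:166 36:166 39:166 42:166 45:166 48:167 51:166 54:166 57:166 60:166 63:131 66:117 69:111 72:119 75:114 78:115 81:118 84:119 87:121 90:115
scene y.08 -90:105 -87:105 -84:106 -81:107 -78:103 -75:99 -72:103 -69:125 -66:132 -63:133 -60:133 -57:134 -54:134 -51:132 -48:136 -45:143 -42:147 -39:146 -36:147 -33:146 -30:145 -27:146 -24:147 -21:147 -18:147 -15:146 -12:146 -9:147 -6:147 -3:147 0:148 3:147 6:147 9:147 12:147 15:147 18:148 21:147 24:147 27:148 30:148 33:148 36:148 39:149 42:147 45:147 48:148 51:148 54:148 57:149 60:143 63:121 66:99 69:75 72:86 75:103 78:92 81:72 84:63 87:64 90:65
```

The lid edge and handle agree in both cameras: the lid is under the lip, level at z≈42, with its centre at x≈-2 mm. I'll check by feel, pressing lightly on the plate between the handle and the lock side.

Call:
drive_tool([
  [[0,0.8,0,0,0],[0,1.55,0,1,0],[0,1.55,0,2.5,0],[0,1.55,0,4,0],[0,1.55,0,4.7,0],[0,1.55,0,4.9,0],[0,1.55,0,5.0,0],[0,1.55,0,5.0,0]],
])

```text
t: 24.15
tcp_pos: [0.561, 0.127, 0.0607]
tool_rot: [0.999, -0.048, -0.004, 0.0]
force: [-5.6, 0.5, 18.5]
finger_gap: -0.002
gripper_force: 9.1
```

```bash
python3 rel.py
```

```text
cass mm [38.7 -0.1 60.7] F [-5.6  0.5 18.5] T [ 0.15  1.02 -0.06] gap mm -0.1432495336847572 9.080235469155014
tool x rel yaw -0.003179879613995837 t 24.15
```

The plate top is felt at 41.7 mm under 18 N, so the lid is home and level. Now rise, move above the knob, and pre-rotate -180° so the last joint has room for the clockwise turn.

Call:
drive_tool([
  [[0,0,0,-0.5,0],[0,0,0,-2,0],[20,0,0,-3.5,0],[40,0.7,0,-4,-1],[40,1.5,0,-4,-2],[40,2.2,0,-4,-3],[40,2.7,0,-4,-4],[40,2.7,0,-4,-5],[40,2.7,0,-4,-6],[40,2.7,0,-4,-7]],
])

```text
t: 25.15
tcp_pos: [0.6441, 0.1187, 0.1786]
tool_rot: [0.903, 0.429, -0.002, -0.001]
force: [0.3, 0.1, -0.4]
finger_gap: 0.469
gripper_force: 0.0
```

Call:
drive_tool([
  [[40,0,0,0,-1],[40,0,0,0,-2],[40,0,0,0,-3],[40,0,0,0,-4],[40,0,0,0,-5],[40,0,0,0,-6],[40,0,0,0,-7],[40,0,0,0,-8],[40,0,0,0,-9],[40,0,0,0,-10]],
])

```text
t: 26.15
tcp_pos: [0.644, 0.1187, 0.1787]
tool_rot: [0.416, 0.909, -0.001, -0.002]
force: [0.2, -0.1, -0.1]
finger_gap: 0.469
gripper_force: 0.0
```

Call:
drive_tool([
  [[40,0,0,0,-1],[40,0,0,0,-2],[40,0,0,0,-3],[40,0,0,0,-4],[40,0,0,0,-5],[40,0,0,0,-5.5],[40,0,0,0,-5.5],[40,0,0,0,-5.5]],
])

```text
t: 26.95
tcp_pos: [0.6445, 0.1187, 0.1794]
tool_rot: [0.049, 0.999, -0.0, -0.001]
force: [-0.4, 0.3, 0.2]
finger_gap: 0.469
gripper_force: 0.0
```

```bash
python3 rel.py; python3 lid.py | head -5; python3 - <<'E'
from h import *
print(manip.sense()['q'])
exec(open('lid.py').read().split("im,c=snap")[0])
im,c=snap('wrist');g=cv2.cvtColor(im,cv2.COLOR_RGB2GRAY)
u,v=proj(c,world([(.12,0,.088)]),1)[0];print('pred knob px',u,v)
m=((g<38)*255).astype(np.uint8);P=np.zeros_like(m);cv2.circle(P,(int(u),int(v)),40,255,-1);m&=P
k=max(cv2.findContours(m,0,2)[0],key=cv2.contourArea);print(cv2.contourArea(k),cv2.minAreaRect(k),cv2.boundingRect(k))
print([g[int(v),int(u)-30:int(u)+31:2].tolist(),g[int(v)-40:int(v)+41:3,int(u)].tolist()])
E
```

```text
cass mm [122.6  -0.5 179.4] F [-0.4  0.3  0.2] T [-0.   -0.04  0.01] gap mm 40.05547358814022 0.0
tool x rel yaw 3.1367547495425727 t 26.95
pred [[210.8, -13.9], [430.2, -15.2], [430.0, 125.4], [212.6, 126.6]]
155 [[428, 0], [431, 124], [212, 124], [214, 0]] [[-48.7, 92.3], [62.7, 95.8], [61.7, -95.4], [-49.7, -91.5]]
165 [[427, 0], [427, 124], [216, 124], [214, 0]] [[-48.6, 91.4], [62.9, 92.1], [61.9, -91.7], [-49.7, -91.5]]
175 [[215, 31], [273, 10], [351, 11], [421, 26], [426, 124], [217, 123]] [[-20.4, -90.1], [-34.6, -39.5], [-32.5, 25.0], [-23.4, 85.1], [62.9, 91.1], [61.1, -90.7]]
y 0 -90:0 -87:0 -84:0 -81:0 -78:0 -75:0 -72:0 -69:0 -66:0 -63:0 -60:0 -57:0 -54:0 -51:0 -48:0 -45:0 -42:169 -39:170 -36:168 -33:171 -30:171 -27:172 -24:172 -21:173 -18:156 -15:142 -12:145 -9:145 -6:149 -3:141 0:60 3:62 6:123 9:123 12:147 15:176 18:178 21:176 24:176 27:177 30:177 33:173 36:177 39:180 42:178 45:178 48:178 51:179 54:181 57:179 60:180 63:159 66:125 69:126 72:56 75:113 78:123 81:143 84:146 87:147 90:146
[ 1.20328930e-02  6.47760232e-01  1.41354678e+00  6.01468040e-05
  1.08160610e+00 -1.46132558e+00]
pred knob px 321.7288149261225 204.2377057711892
1812.5 ((322.0, 197.0), (62.0, 44.0), 90.0) (300, 166, 45, 63)
[[128, 130, 130, 127, 129, 129, 122, 54, 27, 30, 28, 19, 30, 33, 31, 32, 27, 32, 25, 20, 18, 30, 29, 29, 70, 128, 127, 128, 126, 130, 127], [61, 7, 11, 1, 23, 35, 33, 31, 35, 33, 33, 29, 30, 32, 28, 29, 27, 30, 26, 27, 25, 26, 127, 127, 127, 128, 126]]
```

The lid is still home, with the same edge position from this new view. The knob column matches the prediction (322 against 321.7), so descend and grip the wing.

Call:
drive_tool([
  [[40,0.09,0,0.5,0],[40,0.09,0,1.5,0],[40,0.09,0,2.5,0],[40,0.09,0,3.1,0],[40,0.09,0,3.35,0],[5,0.09,0,3.35,0],[5,0.09,0,3.35,0],[5,0.09,0,3.35,0],[5,0.09,0,3.35,0],[5,0.09,0,3.35,0]],
], squeeze=40)

```text
t: 28.1
tcp_pos: [0.6432, 0.1197, 0.0809]
tool_rot: [0.048, 0.999, 0.001, 0.001]
force: [1.1, 3.3, -2.4]
finger_gap: 0.154
gripper_force: 41.1
```

```bash
python3 rel.py
```

```text
cass mm [121.2   0.3  80.9] F [ 1.1  3.3 -2.4] T [ 0.59 -0.21 -0.12] gap mm 13.1244063502556 41.13790512084961
tool x rel yaw 3.1380838258996513 t 28.1
```

Call:
drive_tool([
  [[5,0,0,0,0.7],[5,0,0,0,1.4],[5,0,0,0,2.1],[5,0,0,0,2.8],[5,0,0,0,3.5],[5,0,0,0,4.2],[5,0,0,0,4.9],[5,0,0,0,5.6],[5,0,0,0,6.3],[5,0,0,0,7]],
])

```text
t: 29.1
tcp_pos: [0.6419, 0.1182, 0.0808]
tool_rot: [0.512, 0.859, -0.001, -0.0]
force: [-1.0, -0.3, -0.0]
finger_gap: 0.154
gripper_force: 41.1
```

```bash
python3 rel.py
```

```text
cass mm [120.2  -1.3  80.8] F [-1.  -0.3 -0. ] T [-0.09  0.25  0.2 ] gap mm 13.175144337454185 41.12739086151123
tool x rel yaw 2.1589240299925896 t 29.1
```

Call:
drive_tool([
  [[5,0,0,0,0.7],[5,0,0,0,1.4],[5,0,0,0,2.1],[5,0,0,0,2.8],[5,0,0,0,3.5],[5,0,0,0,4.2],[5,0,0,0,4.9],[5,0,0,0,5.6],[5,0,0,0,6],[5,0,0,0,6]],
])

```text
t: 30.1
tcp_pos: [0.6402, 0.1181, 0.0807]
tool_rot: [0.816, 0.578, -0.003, -0.001]
force: [-5.4, -1.2, 4.3]
finger_gap: 0.156
gripper_force: 41.8
```

```bash
python3 rel.py
```

```text
cass mm [118.5  -1.5  80.7] F [-5.4 -1.2  4.3] T [-0.3   1.03  0.1 ] gap mm 13.285092601714851 41.84160590171814
tool x rel yaw 1.3247590373520803 t 30.1
```

Call:
drive_tool([
  [[5,0,0,0,0.5],[5,0,0,0,1],[5,0,0,0,1.4],[5,0,0,0,1.4]],
])

```text
t: 30.5
tcp_pos: [0.6399, 0.1184, 0.0808]
tool_rot: [0.869, 0.495, -0.003, -0.001]
force: [-5.8, 0.3, 4.8]
finger_gap: 0.155
gripper_force: 42.0
```

```bash
python3 rel.py
```

```text
cass mm [118.1  -1.3  80.8] F [-5.8  0.3  4.8] T [-0.16  1.06  0.13] gap mm 13.204488479293374 41.962332129478455
tool x rel yaw 1.1295353868223954 t 30.5
```

Call:
drive_tool([
  [[5,0,0,0,0.5],[5,0,0,0,0.8],[5,0,0,0,0.8]],
])

```text
t: 30.8
tcp_pos: [0.6397, 0.1185, 0.0808]
tool_rot: [0.895, 0.446, -0.003, -0.001]
force: [-7.6, -1.1, 4.7]
finger_gap: 0.15
gripper_force: 42.0
```

```bash
python3 rel.py
```

```text
cass mm [117.9  -1.2  80.8] F [-7.6 -1.1  4.7] T [-0.1   1.2   0.11] gap mm 12.77743945903973 42.00331270694733
tool x rel yaw 1.017931393704328 t 30.8
```

Call:
drive_tool([
  [[5,0,0,0,0.5],[5,0,0,0,0.8],[5,0,0,0,0.8]],
])

```text
t: 31.1
tcp_pos: [0.6395, 0.1187, 0.0808]
tool_rot: [0.919, 0.395, -0.003, -0.001]
force: [-6.4, -0.3, 5.0]
finger_gap: 0.152
gripper_force: 42.0
```

```bash
python3 rel.py
```

```text
cass mm [117.7  -1.   80.8] F [-6.4 -0.3  5. ] T [-0.06  1.22  0.11] gap mm 12.944336346979513 42.04184174537659
tool x rel yaw 0.9061805010706975 t 31.1
```

```bash
cat > ton.py <<'E'
exec(open('lid.py').read().split("im,c=snap")[0])
a=np.radians(np.arange(90,271,6))
for n in ('scene','side'):
    im,c=snap(n);g=cv2.cvtColor(im,cv2.COLOR_RGB2GRAY).astype(np.float32)
    for r in (.030,.040,.048,.054):
        w=proj(c,world([(.12+r*np.cos(t),r*np.sin(t),.0495) for t in a])).astype(np.float32);v=cv2.remap(g,w[:,:1],w[:,1:],1)[:,0].astype(int)
        print(n,r,' '.join(f'{int(round(np.degrees(t)))}:{b}' for t,b in zip(a,v)))
E
python3 ton.py
```

```text
scene 0.03 90:105 96:108 102:106 108:91 114:71 120:62 126:65 132:72 138:79 144:60 150:55 156:31 162:21 168:23 174:20 180:17 186:19 192:19 198:27 204:34 210:36 216:35 222:32 228:23 234:17 240:15 246:15 252:31 258:80 264:106 270:108
scene 0.04 90:107 96:108 102:100 108:73 114:63 120:64 126:64 132:64 138:64 144:63 150:72 156:71 162:106 168:44 174:22 180:21 186:22 192:34 198:23 204:31 210:32 216:32 222:58 228:64 234:32 240:35 246:32 252:46 258:95 264:110 270:108
scene 0.048 90:108 96:107 102:89 108:63 114:62 120:64 126:63 132:63 138:80 144:99 150:96 156:53 162:19 168:23 174:23 180:22 186:22 192:19 198:20 204:16 210:29 216:48 222:41 228:53 234:65 240:70 246:51 252:59 258:87 264:110 270:109
scene 0.054 90:108 96:110 102:73 108:64 114:65 120:62 126:63 132:86 138:104 144:82 150:84 156:80 162:17 168:25 174:26 180:20 186:22 192:22 198:20 204:20 210:33 216:62 222:72 228:75 234:75 240:76 246:52 252:62 258:75 264:111 270:109
side 0.03 90:161 96:141 102:130 108:142 114:146 120:137 126:137 132:143 138:143 144:132 150:126 156:128 162:157 168:170 174:171 180:170 186:167 192:168 198:170 204:171 210:171 216:171 222:171 228:171 234:167 240:154 246:137 252:108 258:88 264:82 270:83
side 0.04 90:169 96:167 102:152 108:126 114:126 120:131 126:132 132:132 138:128 144:123 150:117 156:123 162:137 168:161 174:170 180:175 186:173 192:170 198:171 204:171 210:171 216:171 222:171 228:170 234:169 240:170 246:170 252:170 258:171 264:154 270:104
side 0.048 90:168 96:169 102:175 108:166 114:125 120:130 126:133 132:131 138:125 144:122 150:161 156:186 162:152 168:154 174:170 180:170 186:169 192:170 198:170 204:169 210:169 216:170 222:171 228:171 234:171 240:170 246:169 252:169 258:169 264:171 270:144
side 0.054 90:169 96:169 102:160 108:160 114:142 120:135 126:134 132:133 138:129 144:157 150:185 156:180 162:147 168:142 174:170 180:168 186:152 192:157 198:165 204:170 210:171 216:170 222:168 228:169 234:169 240:169 246:169 252:169 258:168 264:170 270:157
```

Call:
drive_tool([
  [[5,0,0,0,0.4],[5,0,0,0,0.6],[5,0,0,0,0.6]],
])

```text
t: 31.5
tcp_pos: [0.6395, 0.1188, 0.0807]
tool_rot: [0.934, 0.357, -0.003, -0.001]
force: [-7.1, -0.2, 6.4]
finger_gap: 0.156
gripper_force: 42.1
```

```bash
python3 rel.py
```

```text
cass mm [117.7  -0.9  80.7] F [-7.1 -0.2  6.4] T [0.02 1.15 0.19] gap mm 13.327996448251854 42.05955505371094
tool x rel yaw 0.8230752410205041 t 31.5
```

Call:
drive_tool([
  [[5,0,0,0,0.4],[5,0,0,0,0.6],[5,0,0,0,0.6]],
])

```text
t: 31.8
tcp_pos: [0.6394, 0.119, 0.0807]
tool_rot: [0.948, 0.317, -0.003, -0.001]
force: [-7.1, 0.8, 6.1]
finger_gap: 0.156
gripper_force: 42.1
```

```bash
python3 rel.py
```

```text
cass mm [117.6  -0.8  80.7] F [-7.1  0.8  6.1] T [0.09 1.15 0.12] gap mm 13.341496529063107 42.07598805427551
tool x rel yaw 0.7389062576594592 t 31.8
```

Call:
drive_tool([
  [[5,0,0,0,0.4],[5,0,0,0,0.6],[5,0,0,0,0.6]],
])

```text
t: 32.1
tcp_pos: [0.6393, 0.1191, 0.0807]
tool_rot: [0.961, 0.277, -0.003, -0.001]
force: [-7.3, 0.6, 5.2]
finger_gap: 0.155
gripper_force: 42.1
```

```bash
python3 rel.py
```

```text
cass mm [117.5  -0.6  80.7] F [-7.3  0.6  5.2] T [ 0.07  1.25 -0.13] gap mm 13.245685564528372 42.14022159576416
tool x rel yaw 0.6538524922136777 t 32.1
```

Call:
drive_tool([
  [[5,0,0,0,0.4],[5,0,0,0,0.6],[5,0,0,0,0.6]],
])

```text
t: 32.4
tcp_pos: [0.6392, 0.1192, 0.0807]
tool_rot: [0.972, 0.236, -0.004, -0.001]
force: [-7.2, 0.4, 5.4]
finger_gap: 0.158
gripper_force: 42.2
```

```bash
python3 rel.py
```

```text
cass mm [117.4  -0.5  80.7] F [-7.2  0.4  5.4] T [ 0.22  1.19 -0.18] gap mm 13.485553275261319 42.16267168521881
tool x rel yaw 0.5695817544370183 t 32.4
```

The torque fell through zero and went negative, which is the clutch passing its peak. Finish the click to the next detent.

Call:
drive_tool([
  [[5,0,0,0,0.4],[5,0,0,0,0.6],[5,0,0,0,0.6]],
])

```text
t: 32.7
tcp_pos: [0.6392, 0.1194, 0.0807]
tool_rot: [0.981, 0.195, -0.004, -0.001]
force: [-7.2, 0.9, 5.1]
finger_gap: 0.156
gripper_force: 42.2
```

```bash
python3 rel.py
```

```text
cass mm [117.3  -0.3  80.7] F [-7.2  0.9  5.1] T [ 0.26  1.2  -0.17] gap mm 13.317234529070419 42.170233726501465
tool x rel yaw 0.4860200343642495 t 32.7
```

Call:
drive_tool([
  [[5,0,0,0,0.4],[5,0,0,0,0.6],[5,0,0,0,0.6]],
])

```text
t: 33.0
tcp_pos: [0.6391, 0.1196, 0.0807]
tool_rot: [0.988, 0.154, -0.004, -0.001]
force: [-8.3, 2.5, 4.7]
finger_gap: 0.153
gripper_force: 42.1
```

```bash
python3 rel.py
```

```text
cass mm [117.2  -0.2  80.7] F [-8.3  2.5  4.7] T [0.37 1.25 0.11] gap mm 13.044471132521322 42.1272075176239
tool x rel yaw 0.40336542307962336 t 33.0
```

The torque returned through zero half a period later, so that is exactly one click (slip ≈0.53). Release and rise.

Call:
drive_tool([
  [[40,0,0,0,0],[40,0,0,0,0],[40,0,0,0,0],[40,0,0,-1,0],[40,0,0,-2.5,0],[40,0,0,-4,0],[40,1,0,-5,0],[40,2,0,-5,0],[40,3,0,-5,0],[40,3,0,-5,0]],
])

```text
t: 34.0
tcp_pos: [0.7319, 0.1469, 0.2304]
tool_rot: [0.988, 0.154, 0.003, 0.0]
force: [-0.7, -0.1, -0.9]
finger_gap: 0.466
gripper_force: 0.0
```

```bash
python3 rel.py; python3 lid.py; sed -i "s/('scene','side')/('wrist','side')/; s/proj(c,world(\(.*\))).astype/proj(c,world(\1),n=='wrist').astype/" ton.py; python3 ton.py
```

```text
cass mm [207.   35.7 230.4] F [-0.7 -0.1 -0.9] T [ 0.   -0.05 -0.01] gap mm 39.80129371070095 0.0
tool x rel yaw 0.4024027892923039 t 34.0
pred [[329.5, 370.6], [207.7, 331.7], [228.3, 264.2], [369.4, 313.1]]
155 [[282, 287], [362, 312], [364, 321], [349, 343], [311, 347], [278, 315]] [[60.6, 23.9], [62.3, -85.0], [48.9, -94.8], [3.5, -94.8], [-24.2, -48.8], [15.0, 13.5]]
165 [[280, 304], [312, 296], [362, 314], [341, 344], [309, 346]] [[34.0, 17.3], [62.6, -15.0], [59.2, -86.6], [-2.4, -85.2], [-23.4, -45.4]]
175 [[280, 305], [310, 296], [362, 313], [341, 344], [315, 347]] [[32.4, 16.7], [61.6, -12.7], [60.7, -85.8], [-2.4, -85.2], [-22.0, -53.9]]
y 0 -90:12 -87:13 -84:12 -81:12 -78:14 -75:15 -72:13 -69:16 -66:10 -63:12 -60:17 -57:14 -54:10 -51:14 -48:10 -45:14 -42:12 -39:39 -36:110 -33:142 -30:137 -27:87 -24:75 -21:73 -18:73 -15:73 -12:72 -9:72 -6:72 -3:72 0:72 3:102 6:126 9:124 12:126 15:154 18:170 21:178 24:178 27:180 30:178 33:178 36:179 39:178 42:173 45:158 48:159 51:157 54:146 57:127 60:127 63:126 66:125 69:126 72:126 75:127 78:127 81:128 84:127 87:127 90:122
y 0.05 -90:140 -8
[... 2475 characters left out ...]
31 138:128 144:123 150:115 156:128 162:142 168:161 174:168 180:167 186:164 192:168 198:169 204:169 210:171 216:170 222:170 228:169 234:169 240:169 246:168 252:168 258:169 264:147 270:103
side 0.048 90:168 96:167 102:172 108:163 114:124 120:129 126:130 132:130 138:124 144:121 150:159 156:185 162:150 168:141 174:167 180:168 186:169 192:169 198:169 204:168 210:168 216:168 222:168 228:169 234:169 240:168 246:168 252:167 258:168 264:169 270:162
side 0.054 90:167 96:167 102:158 108:159 114:141 120:134 126:132 132:133 138:127 144:156 150:183 156:178 162:148 168:133 174:167 180:168 186:156 192:156 198:164 204:169 210:169 216:168 222:166 228:167 234:169 240:169 246:167 252:168 258:167 264:169 270:169
```

The tongue is seen between 173° and 189°, centred at 180° over the lid edge. The lid's edge is unmoved, at 62.5 mm. Hand in.

```bash
python3 -c "
from station import manip
print(manip.sign_off())"
```

```text
the job is handed in; nothing more can be done
None
```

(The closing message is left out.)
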